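# Twist the polishing jar home in the polisher's sprung cradle

### The arm

A 6-joint arm with a two-finger parallel gripper is mounted at the origin on a cart in front of the work surface, level with it; the furniture and walls round the work are solid. World frame = base frame: x ahead of the robot, y to its left, z up, the work surface at z = 0. Lengths are in m, angles in rad, forces in N, time in s.
With the tool pointing down it reaches from about 0.35 to 0.975 m from the base axis. Payload 4.9 kg.
Tool frame: the origin (TCP) lies at the very end of the fingers, on their centre line; the grasp point (between the pads) lies 19 mm behind it; z points along the fingers, y is the line along which they close (so a half turn about z gives the same grasp; the last joint's range is limited). The gripper opens to 85 mm and grips with 20 to 120 N. Pads are 22 mm wide; open, the fingers measure 114 mm over their backs; the gripper's body (76 mm by 85 mm) begins 54 mm behind the grasp point. The pads swing forward as they close: fully open they stand 13 mm farther back than shut.
Start: joints at [-1.429, 0.053, 1.613, -0, 1.476, -0.119], TCP at [0.161, -0.604, 0.231] pointing down, gripper open.
Joint ranges: [-3.01, 3.01], [-1.01, 2.22], [0.06, 2.58], [-1.02, 4.17], [0.09, 2.62], [-3.14, 3.14]. Speed limits (rad/s): [2.57, 2.57, 3.14, 3.14, 3.14, 3.14].

### API

Orientations are given as a unit quaternion [w, x, y, z].
In Python, from plant import manip gives the robot as it stands.
- The arm moves only by the tool play_rows, never from a script. Its argument "series" is a list that holds one entry, the list of rows, each a list of 7 numbers: the shift along the world's x, y, z in m, then the turn, a rotation vector about the world's x, y, z in degrees, then the opening, from 0 (shut) to 1 (fully open). In form: [[[dx, dy, dz, rx, ry, rz, grip], ...]]. A call has 1 to 10 rows; each row shifts and turns the commanded pose from where the row before left it; what a row does not reach is not made up. A row lasts 1/10 s, in which the tool goes at most 50 mm and 8.59 degrees, less where a joint would pass 70% of its speed; a pose out of reach is approached as far as the arm can. A call with a gripper value outside its range is refused whole. The fingers move at their own pace and stop on an object; the grip force is fixed at half the most. Time passes only in rows, so rows that do not move let the fingers close. It gives the time, the measured TCP pose, the force, the opening and the grip force at its end, in the units of the state.
- manip.state(): the state, without advancing time (a new reading comes with each control period).
- manip.grab_frame(name): name is "scene" or "side" or "wrist"; returns a dict with "frame" (480x640x3 uint8, blue, green, red), "mtx" (3x3 intrinsics, pixels), "R" (3x3) and "t" (3): a world point X has camera coordinates R X + t. Camera axes: x right, y down, z forward; pixel columns grow to the right and rows downward; lengths in m; the calibration is good to about 2 mm. A picture is of the moment at which its call begins. There is no depth.
- manip.job_done(): hands the job in; it is judged then, once.
The state is a dict: "time": time; "joint_pos": joint angles; "joint_vel": joint speeds; "joint_efforts": joint torques, N m; "tool_pos": TCP position; "tool_rot": TCP orientation; "contact_force": force on the tool from outside, world axes, zero at the start; "ft_torque": the same for the moment, N m; "gripper_width": opening from 0.0 (shut) to 1.0 (fully open); "grasp_force": force on a finger pad.
Only numpy, scipy, OpenCV 4.12 (cv2) and the standard library are available. Lean on these libraries where they do the work, as an engineer would, in place of code of your own. Each camera call takes 0.05 s, during which the arm holds its last target. There are 200 camera calls.

### The job

Lift the capped steel jar out of its wooden rest and stand it upright, let go, then take it again and work it, cap up, down into the sprung cradle of the small polisher until it is fully home on the cradle floor, and let go. The cradle's rubber pads grip too tightly for a straight push, so twist as you press gently: the cradle must not be forced down near the stop under its springs. Leave the other loose things on the bench where they are.

Things in the scene. Friction and masses are not known exactly. Their poses are not given: they have to be found in the camera images.
- jar_center (a point): Rigid capped jar, 0.3 kg (varies 25%), 84 mm long: steel cylinder 46 mm diameter, 60 high; on it a black hexagonal cap 24 high, 46 across flats, 53 over corners. Point on its axis, 42 mm from either end; z runs foot to cap, two flats face +y and -y. It starts lying in the rest: z level, to the robot's right and somewhat toward it, y level, axis 45 mm above the bench.
- jar_foot (a point): Centre of the jar's flat, square-edged lower end, on its axis, 42 mm from jar_center; same axes as jar_center. The jar stands on this end.
- cradle_seat (a point): Centre of the cradle's flat floor, where the jar's foot must end; 49 mm above the bench when unpressed, z up. Round it an aluminium sleeve, 54 mm inside diameter, flaring to 62 at its rim (71 outside) 34 mm above this point. Below: a disc 98 mm diameter on three coil springs and a round grey base 112 mm diameter, 28 high, fixed to the bench.
- cradle_pads (a point): On the cradle's axis 27 mm above cradle_seat, where the jar's lower edge first meets three sprung, crowned rubber pads that leave 43 mm between them; full squeeze from 14 mm above the seat down. They yield and centre the jar. Straight down takes over 20 N; while it turns (either way, to and fro is fine), at up to 5 mm per radian, only 3 to 8 N and about 0.8 Nm.
- cradle (a joint): How far the sprung cradle is pushed down, in m: 0 at rest (stays 0 up to about 1.5 N), then 2 N per mm, hard stop at 0.0105. Past 0.008 (about 16 N) it is pressed too hard and the job has failed. The jar stays where it is in the pads when let go.
- jar_rest: Wooden rest, fixed, in which the jar starts; origin at the centre of its underside, x along the jar toward its foot. Two sloping strips, 38 mm over both (narrower than the jar), to 28 mm high, from x = -25 to 27 mm; at x = 32 to 37 mm an end board 30 mm wide, 36 high. The cap overhangs at -x. Bench half-way between rest and polisher in y, at x 0.48 to 0.56 m, is clear.
- glue_bottle: Bystander, to be left alone: cream glue bottle with a red nozzle, 36 mm diameter and 118 high, standing, in mm; origin at the centre of its underside.
- sanding_block: Bystander, to be left alone: cork sanding block 38x63x25 mm; origin at the centre of its underside.
- wood_block_b: Bystander, to be left alone: wooden offcut 36x52x16 mm; origin at the centre of its underside.
- tape_roll: Bystander, to be left alone: black roll of tape 62 diameter and 19 high, in mm; origin at the centre of its underside.
- wood_block_d: Bystander, to be left alone: wooden offcut 20x60x20 mm; origin at the centre of its underside.
Not all that is in view belongs to the job. Leave any pink look-alike of the part that bears jar_center alone.

How it is judged:
On the way:
1. the jar is lifted out of its rest and stands upright, cap up, on the bench or in the cradle's mouth, let go (angle between jar_center's own z axis and vertical below 0.12 rad and horizontal distance between jar_foot and jar_rest above 0.06 m and contact force between jar and the fingers below 0.1 N and linear speed of jar below 0.03 m/s), for 0.1 s.
At the end, for the whole second after the job is handed in: The jar stands in the cradle, cap up within 3.5 degrees, its foot within 2.5 mm of the cradle floor and 4 mm of its centre, at rest, and the cradle has risen to within 4 mm of its free height (z of jar_foot in the frame of cradle_seat between -0.003 and 0.0025 m and horizontal distance between jar_foot and cradle_seat below 0.004 m and angle between jar_center's own z axis and vertical below 0.06 rad and linear speed of jar below 0.02 m/s and value of joint cradle below 0.004 m); the robot touches nothing.
It fails at once if the cradle is pushed more than 8 mm down on its springs (value of joint cradle above 0.008 m).
It fails at once if a bystander is moved more than 30 mm (distance of any of glue_bottle, sanding_block, wood_block_b, tape_roll, wood_block_d from where it was at the start of the episode above 0.03 m).
It also fails if it takes over 72 s, if anything falls off the work surface, if the arm or the gripper's body presses on something with over 40 N, if the wrist force passes 120 N, or if a joint passes its speed limit or range.

## Working session

There is one attempt and no reset: what is moved stays moved. The work goes in short steps, Python scripts to look and compute and a tool call to move; the robot and the scene stay as the last step left them, time stands still between calls to the robot, and variables do not carry over. Pictures are saved under pics/ and viewed, at most 10 in all, crops included, and the job is handed in when it is done.

Besides the shell and the picture viewer there is one more tool, called after "Request:" by a JSON object that holds its "api" and its "payload", one argument or row to a line. play_rows: Moves the arm, as the interface text tells. Its arguments: {"type":"object","properties":{"series":{"type":"array"}},"required":["series"]}

```bash
ls; mkdir -p pics
cat > h.py <<'E'
import numpy as np, cv2
from plant import manip
def ray(f,u,v):
    d=np.linalg.inv(f["mtx"])@[u,v,1]; R=np.array(f["R"]); return -R.T@f["t"], R.T@d
def onz(f,u,v,z):
    c,d=ray(f,u,v); return c+d*(z-c[2])/d[2]
def proj(f,X):
    p=f["mtx"]@(np.array(f["R"])@X+f["t"]); return p[:2]/p[2]
E
python3 - <<'E'
from h import *
for n in("scene","side"):
    f=manip.grab_frame(n); cv2.imwrite(f"pics/{n}0.png",f["frame"])
    c,d=ray(f,320,240); print(n,c.round(3),d.round(2))
s=manip.state(); print({k:np.round(v,3) for k,v in s.items()})
E
```

```text
pics
scene [0.03  0.678 0.926] [ 0.47 -0.46 -0.75]
side [0.296 1.164 0.497] [ 0.24 -0.89 -0.37]
{'time': np.float64(0.1), 'joint_pos': array([-1.429,  0.053,  1.614,  0.   ,  1.476, -0.119]), 'joint_vel': array([-0.   , -0.002, -0.002,  0.   ,  0.001,  0.002]), 'joint_efforts': array([ 1.0000e-03, -3.9490e+01, -3.7136e+01, -0.0000e+00,  4.0000e-03,
       -0.0000e+00]), 'tool_pos': array([ 0.161, -0.603,  0.23 ]), 'tool_rot': array([-0.001,  0.992,  0.13 ,  0.   ]), 'contact_force': array([ 0.375,  0.05 , -0.288]), 'ft_torque': array([-0.003,  0.012, -0.018]), 'grasp_force': np.float64(0.0), 'gripper_width': np.float64(1.0)}
```

View pics/scene0.png

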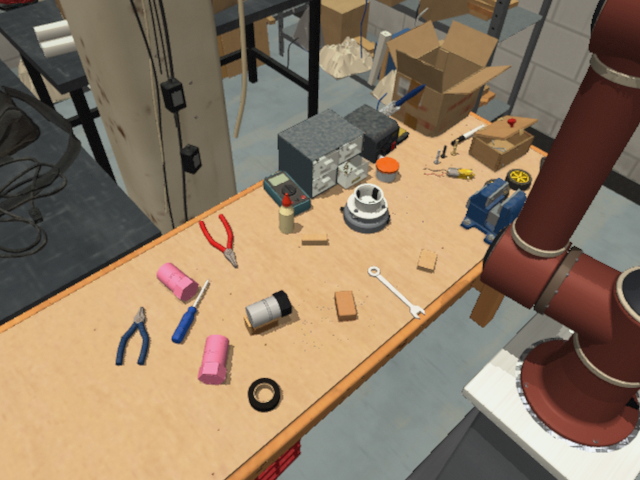

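View pics/side0.png

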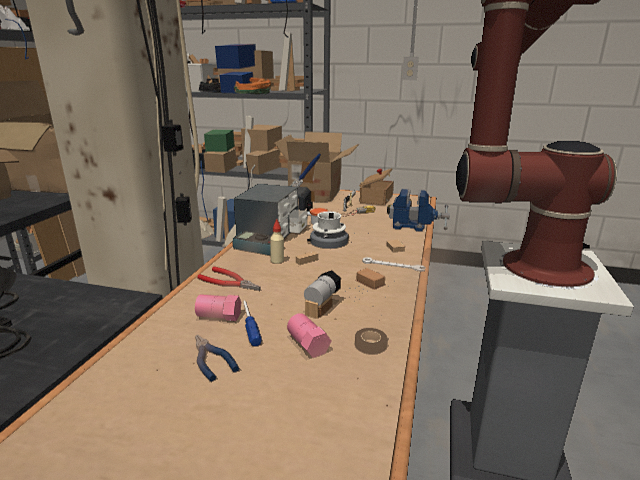

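The scene and side views show: the steel jar with its black cap in the wooden rest at scene (268,311) / side (321,290). It is the only steel one, the pink look-alikes being at scene (178,281) and (214,360). The polisher is at scene (367,205) / side (328,230). I'll confirm with an enlarged crop and cast rough rays.

Run:
```python
from h import *
im=cv2.imread("pics/scene0.png"); s=cv2.imread("pics/side0.png")
a=cv2.resize(im[270:350,220:320],(400,320),interpolation=cv2.INTER_CUBIC)
b=cv2.resize(im[170:250,320:420],(400,320),interpolation=cv2.INTER_CUBIC)
cv2.imwrite("pics/crop1.png",np.vstack([np.hstack([a,b]),]))
f=manip.grab_frame("scene");g=manip.grab_frame("side")
for n,u,v,z in[("jar foot",249,318,.045),("jar cap",287,303,.045),("rim",369,193,.083),("glue",287,230,0),("blockb",314,240,.016),("sand",345,305,.025),("tape",264,394,.015),("woodd",428,261,.02)]: print(n,onz(f,u,v,z).round(3))
for n,u,v,z in[("jar foot",316,298,.045),("jar cap",330,283,.045),("rim",328,217,.083)]: print(n,onz(g,u,v,z).round(3))
```

```text
jar foot [0.52  0.392 0.045]
jar cap [0.497 0.312 0.045]
rim [ 0.589 -0.02   0.083]
glue [0.684 0.157 0.   ]
blockb [0.607 0.138 0.016]
sand [0.424 0.215 0.025]
tape [0.385 0.462 0.015]
woodd [ 0.388 -0.013  0.02 ]
jar foot [0.513 0.393 0.045]
jar cap [0.502 0.321 0.045]
rim [ 0.589 -0.001  0.083]
```

View pics/crop1.png

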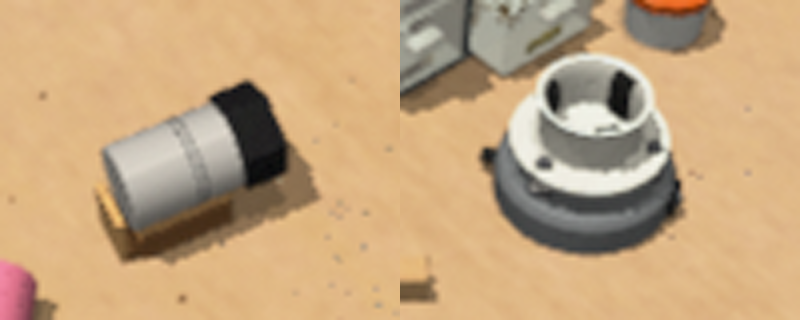

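The crop confirms the steel jar, its foot at the left and its black hex cap to the right, in the rest. The polisher's open sleeve with three pads is clearly seen. Jar centre is about (0.508, 0.353) and the cradle about (0.589, -0.01). I'll move the wrist over the jar.

Request:
{"api": "play_rows", "payload": {
  "series": [
    [[0,0,0.05,0,0,0,1],[0.02,0.03,0.05,0,0,2.5,1],[0.026,0.035,0.01,0,0,2.5,1],[0.026,0.035,0.01,0,0,2.5,1],[0.026,0.035,0,0,0,2.5,1],[0.026,0.035,0,0,0,2.5,1],[0.026,0.035,0,0,0,2.5,1],[0.026,0.035,0,0,0,2.5,1],[0.026,0.035,0,0,0,2.5,1],[0.026,0.035,0,0,0,2.5,1]]
  ]
}}

```text
time: 1.2
tool_pos: [0.386, -0.2979, 0.3418]
tool_rot: [0.0, 0.947, 0.322, 0.0]
contact_force: [0.1, 0.7, -0.1]
gripper_width: 1.001
grasp_force: 0.0
```

Request:
{"api": "play_rows", "payload": {
  "series": [
    [[0.012,0.04,0,0,0,2.5,1],[0.012,0.04,0,0,0,2.5,1],[0.012,0.04,0,0,0,2.5,1],[0.012,0.04,0,0,0,2.5,1],[0.012,0.04,0,0,0,2.5,1],[0.012,0.04,0,0,0,2.5,1],[0.012,0.04,0,0,0,2.5,1],[0.012,0.04,0,0,0,2.5,1],[0,0.04,0,0,0,2.5,1],[0,0.04,0,0,0,2.5,1]]
  ]
}}

```text
time: 2.2
tool_pos: [0.4812, 0.1022, 0.3416]
tool_rot: [-0.0, 0.855, 0.519, -0.0]
contact_force: [1.0, -0.1, -0.6]
gripper_width: 0.998
grasp_force: 0.0
```

Request:
{"api": "play_rows", "payload": {
  "series": [
    [[0,0.04,0,0,0,2.5,1],[0,0.04,0,0,0,2.5,1],[0,0.04,0,0,0,2.5,1],[0,0.04,0,0,0,2.5,1],[0,0.04,0,0,0,2.5,1],[0,0,0,0,0,0,1],[0,0,0,0,0,0,1]]
  ]
}}

```text
time: 2.9
tool_pos: [0.481, 0.301, 0.3413]
tool_rot: [0.0, 0.793, 0.609, -0.001]
contact_force: [0.4, 0.5, -0.4]
gripper_width: 0.997
grasp_force: 0.0
```

Run:
```python
from h import *
f=manip.grab_frame("wrist"); cv2.imwrite("pics/w1.png",f["frame"]); np.savez("w1.npz",**{k:f[k] for k in("mtx","R","t")})
c,d=ray(f,320,240); print(c.round(3),d.round(3))
for p in [(.508,.353,.045),(.52,.392,.045),(.497,.312,.045)]: print(proj(f,np.array(p)).round())
s=manip.state(); print({k:np.round(s[k],3) for k in("time","tool_pos","tool_rot","joint_pos","contact_force","ft_torque")})
```

```text
[0.501 0.374 0.483] [-0.078 -0.283 -0.956]
[331. 149.]
[332. 113.]
[330. 184.]
{'time': np.float64(2.95), 'tool_pos': array([0.481, 0.3  , 0.342]), 'tool_rot': array([ 0.   ,  0.794,  0.608, -0.   ]), 'joint_pos': array([ 0.427, -0.126,  1.606, -0.   ,  1.662,  0.69 ]), 'contact_force': array([ 0.382, -0.175,  0.447]), 'ft_torque': array([0.043, 0.057, 0.007])}
```

View pics/w1.png

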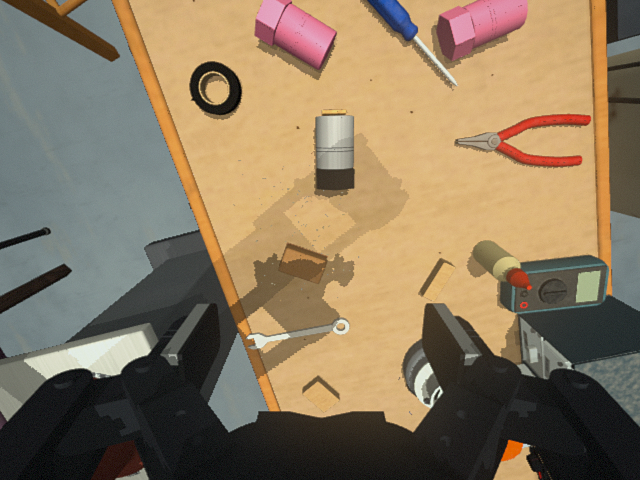

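Wrist view: jar nearly upright in the image, foot at about (335,115), cap end at about (335,190), rest's end board at (334,112). The polisher rim is partly hidden at (425,375). Next I'll measure the axis from its edges.

Run:
```python
from h import *
f=dict(np.load("w1.npz")); im=cv2.imread("pics/w1.png")
hsv=cv2.cvtColor(im,cv2.COLOR_BGR2HSV)
sub=hsv[100:200,300:375]; 
steel=(sub[...,1]<60)&(sub[...,2]>70)
dark=sub[...,2]<75
m=(steel|dark).astype(np.uint8)
n,l,st,ce=cv2.connectedComponentsWithStats(m); print(st[1:])
k=1+np.argmax(st[1:,4]); L=[];R=[]
for r in range(20,64,4):
    c=np.where((l[r]==k)&steel[r])[0]; a,b=c.min()+300,c.max()+301
    P=onz(f,a,r+100.5,.045);Q=onz(f,b,r+100.5,.045); L.append((P+Q)/2); print(r+100,a,b,((P+Q)/2).round(4),np.linalg.norm(P-Q).round(4))
L=np.array(L); vx,vy,x0,y0=cv2.fitLine(L[:,:2].astype(np.float32),cv2.DIST_HUBER,0,.01,.01).ravel()
d=np.array([vx,vy]); d*=-np.sign(d[1]); print("dir",d,np.degrees(np.arctan2(d[1],d[0])),x0,y0)
for r in range(8,98,2): print(r+100,im[r+100,335],end=' ')
```

```text
[[  16   15   38   76 2737]
 [  42   92    1    1    1]]
120 316 354 [0.5209 0.3831 0.045 ] 0.0451
124 316 354 [0.5198 0.3788 0.045 ] 0.0452
128 316 354 [0.5187 0.3744 0.045 ] 0.0454
132 316 354 [0.5176 0.37   0.045 ] 0.0455
136 316 354 [0.5165 0.3655 0.045 ] 0.0457
140 316 354 [0.5153 0.361  0.045 ] 0.0458
144 316 354 [0.5142 0.3565 0.045 ] 0.046
148 316 354 [0.513 0.352 0.045] 0.0461
152 317 353 [0.5119 0.3474 0.045 ] 0.0438
156 316 353 [0.5101 0.343  0.045 ] 0.0452
160 317 353 [0.5095 0.3382 0.045 ] 0.0441
dir [-0.24612531 -0.96923804] -104.24834 0.5157442 0.3626861
108 [121 177 219] 110 [111 202 229] 112 [108 199 239] 114 [41 70 93] 116 [201 218 215] 118 [202 221 220] 120 [205 221 221] 122 [200 219 220] 124 [199 219 217] 126 [200 219 219] 128 [201 217 218] 130 [201 219 219] 132 [202 219 218] 134 [200 216 218] 136 [200 217 217] 138 [199 214 216] 140 [200 215 218] 142 [198 216 216] 144 [175 189 192] 146 [172 188 189] 148 [143 155 155] 150 [170 185 186] 152 [164 177 179] 154 [172 186 188] 156 [167 183 184] 158 [168 182 185] 160 [172 187 186] 162 [170 184 187] 164 [168 184 186] 166 [171 185 187] 168 [174 186 188] 170 [41 51 61] 172 [46 57 64] 174 [43 56 62] 176 [42 52 60] 178 [43 58 64] 180 [48 57 65] 182 [46 56 68] 184 [45 58 64] 186 [46 57 65] 188 [38 52 61] 190 [ 60  84 101] 192 [ 70  98 122] 194 [ 66  94 117] 196 [105 157 190]
```

Run:
```python
from h import *
f=dict(np.load("w1.npz")); d=np.array([-.246,-.969])
for r,z,s in[(115,.068,0),(169.5,.069,60)]:
    P=onz(f,335,r,z)[:2]; print(P.round(4),"centre",(P+d*(42-s)/1000).round(4))
# rotation target: tool yaw
from scipy.spatial.transform import Rotation as Ro
s=manip.state(); q=s["tool_rot"]; R0=Ro.from_quat([q[1],q[2],q[3],q[0]])
zt=np.array([.246,.969,-1])/2**.5; yt=np.array([.969,-.246,0]); Rt=Ro.from_matrix(np.c_[np.cross(yt,zt),yt,zt])
yt0=R0.as_matrix()[:,1]; print("y_t now",yt0)
print("rotvec",(Rt*R0.inv()).as_rotvec(degrees=True), "pure tilt axis", np.array([.969,-.246,0])*45)
g=np.array([*((onz(f,335,115,.068)[:2]+d*.042)),.045]); print("TCP target",g+.019*zt, "pre", g+.019*zt-.1*zt)
```

```text
[0.5213 0.3883] centre [0.511  0.3476]
[0.5065 0.3302] centre [0.511  0.3476]
y_t now [ 9.65676040e-01 -2.59749340e-01 -2.57630043e-04]
rotvec [ 43.57207241 -11.40472361   0.76247549] pure tilt axis [ 43.605 -11.07    0.   ]
TCP target [0.51429618 0.36059969 0.03156497] pre [0.49690136 0.29208105 0.10227565]
```

Request:
{"api": "play_rows", "payload": {
  "series": [
    [[0.002,-0.001,-0.03,5.45,-1.43,0.1,1],[0.002,-0.001,-0.03,5.45,-1.43,0.1,1],[0.002,-0.001,-0.03,5.45,-1.43,0.1,1],[0.002,-0.001,-0.03,5.45,-1.43,0.1,1],[0.002,-0.001,-0.03,5.45,-1.43,0.1,1],[0.002,-0.001,-0.03,5.45,-1.43,0.1,1],[0.002,-0.001,-0.03,5.45,-1.43,0.1,1],[0.002,-0.001,-0.03,5.45,-1.43,0.1,1],[0,0,0,0,0,0,1],[0,0,0,0,0,0,1]]
  ]
}}

```text
time: 3.95
tool_pos: [0.4975, 0.2913, 0.1017]
tool_rot: [-0.235, 0.73, 0.566, 0.302]
contact_force: [1.1, -0.3, -0.8]
gripper_width: 1.003
grasp_force: 0.0
```

Run:
```python
from h import *
from scipy.spatial.transform import Rotation as Ro
s=manip.state(); q=s["tool_rot"]; M=Ro.from_quat([q[1],q[2],q[3],q[0]]).as_matrix()
print(s["tool_pos"].round(4),"y",M[:,1].round(3),"z",M[:,2].round(3),"togo",(np.array([.515,.3633,.0287])-s["tool_pos"]).round(4),s["joint_pos"].round(2))
f=manip.grab_frame("wrist"); cv2.imwrite("pics/w2.png",f["frame"])
print(proj(f,np.array([.511,.3476,.045])))
```

```text
[0.4975 0.2913 0.1017] y [ 0.969 -0.248 -0.001] z [ 0.175  0.685 -0.707] togo [ 0.0175  0.072  -0.073 ] [ 0.06 -0.11  2.15  0.9   1.03 -0.15]
[318.78322815 248.13222873]
```

View pics/w2.png

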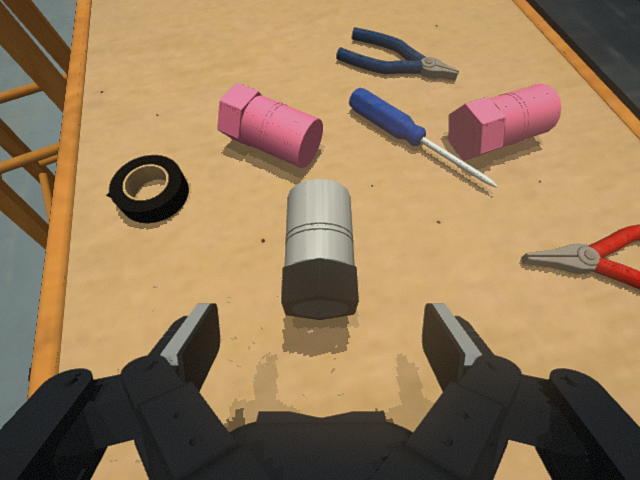

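The jar at (320,250) lies centred between the fingers, pads at (205,340) and (440,340). I'll go in along the tool, grip and lift.

Request:
{"api": "play_rows", "payload": {
  "series": [
    [[0.0035,0.0144,-0.0146,0,0,0,1],[0.0035,0.0144,-0.0146,0,0,0,1],[0.0035,0.0144,-0.0146,0,0,0,1],[0.0035,0.0144,-0.0146,0,0,0,1],[0.0035,0.0144,-0.0146,0,0,0,1],[0,0,0,0,0,0,1],[0,0,0,0,0,0,1]]
  ]
}}

```text
time: 4.7
tool_pos: [0.5164, 0.3655, 0.0316]
tool_rot: [-0.234, 0.728, 0.568, 0.304]
contact_force: [0.4, -0.5, 0.7]
gripper_width: 1.0
grasp_force: 0.0
```

Request:
{"api": "play_rows", "payload": {
  "series": [
    [[0,0,0,0,0,0,0],[0,0,0,0,0,0,0],[0,0,0,0,0,0,0],[0,0,0,0,0,0,0],[0,0,0,0,0,0,0],[0,0,0,0,0,0,0],[0,0,0,0,0,0,0],[0,0,0,0,0,0,0]]
  ]
}}

```text
time: 5.5
tool_pos: [0.5151, 0.3645, 0.0303]
tool_rot: [-0.236, 0.728, 0.567, 0.303]
contact_force: [-4.3, -3.2, 7.8]
gripper_width: 0.524
grasp_force: 59.0
```

Request:
{"api": "play_rows", "payload": {
  "series": [
    [[0,0,0.02,0,0,0,0],[0,0,0.03,0,0,0,0],[0,0,0.035,0,0,0,0],[0,0,0.035,0,0,0,0],[0,-0.0174,0,-7.27,1.845,0,0],[0,-0.0174,0,-7.27,1.845,0,0],[0,-0.0174,0,-7.27,1.845,0,0],[0,-0.0174,0,-7.27,1.845,0,0],[0,-0.0174,0,-7.27,1.845,0,0],[0,-0.0174,0,-7.27,1.845,0,0]]
  ]
}}

```text
time: 6.5
tool_pos: [0.5148, 0.2588, 0.1494]
tool_rot: [0.002, 0.79, 0.614, -0.001]
contact_force: [-0.3, -0.0, -2.5]
gripper_width: 0.521
grasp_force: 60.5
```

Request:
{"api": "play_rows", "payload": {
  "series": [
    [[0,-0.0174,0,-7.27,1.845,0,0],[0,-0.0174,0,-7.27,1.845,0,0],[0,-0.0174,0,-7.27,1.845,0,0],[0,-0.0174,0,-7.27,1.845,0,0],[0,-0.0174,0,-7.27,1.845,0,0],[0,-0.0174,0,-7.27,1.845,0,0],[0,0,-0.04,0,0,0,0],[0,0,-0.04,0,0,0,0],[0,0,0,0,0,0,0],[0,0,0,0,0,0,0]]
  ]
}}

```text
time: 7.5
tool_pos: [0.5143, 0.1551, 0.0687]
tool_rot: [0.235, 0.729, 0.568, -0.303]
contact_force: [1.0, 0.0, -1.6]
gripper_width: 0.527
grasp_force: 60.8
```

Run:
```python
from h import *
from scipy.spatial.transform import Rotation as Ro
s=manip.state(); q=s["tool_rot"]; M=Ro.from_quat([q[1],q[2],q[3],q[0]]).as_matrix()
print(s["tool_pos"].round(4),"y",M[:,1].round(3),"z",M[:,2].round(3),s["joint_pos"].round(2))
f=manip.grab_frame("side"); g=manip.grab_frame("scene")
np.savez("c.npz",**{a+k:x[k] for a,x in(("s",f),("c",g)) for k in("mtx","R","t")})
c=s["tool_pos"]+[.0036,.0142,.0174]
out=[]
for x in(f,g):
    u,v=proj(x,c).astype(int); print(u,v); out.append(cv2.resize(x["frame"][v-60:v+60,u-60:u+60],(400,400),interpolation=cv2.INTER_CUBIC))
cv2.imwrite("pics/st.png",np.hstack(out))
```

```text
[0.5143 0.1551 0.0687] y [ 0.969 -0.246 -0.002] z [-0.175 -0.686 -0.707] [ 0.44  0.39  1.67 -0.58  1.64  0.81]
338 240
331 249
```

View pics/st.png

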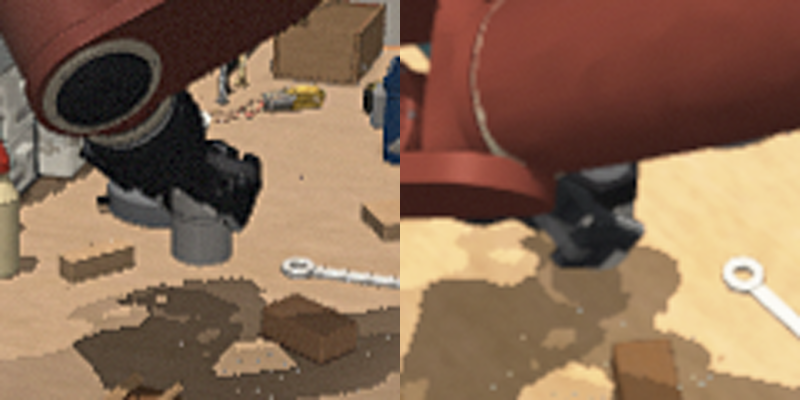

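The side crop shows the jar upright in the fingers at about (200,240), its foot clear of the bench. The arm hides it in the scene crop. I'll lower until it touches.

Request:
{"api": "play_rows", "payload": {
  "series": [
    [[0,0,-0.02,0,0,0,0],[0,0,-0.015,0,0,0,0],[0,0,-0.005,0,0,0,0],[0,0,0,0,0,0,0],[0,0,-0.001,0,0,0,0],[0,0,0,0,0,0,0]]
  ]
}}

```text
time: 8.2
tool_pos: [0.5152, 0.1558, 0.0282]
tool_rot: [0.235, 0.729, 0.568, -0.301]
contact_force: [0.2, 0.0, -2.6]
gripper_width: 0.525
grasp_force: 60.8
```

Request:
{"api": "play_rows", "payload": {
  "series": [
    [[0,0,-0.001,0,0,0,0],[0,0,0,0,0,0,0]]
  ]
}}

```text
time: 8.4
tool_pos: [0.5151, 0.1558, 0.0271]
tool_rot: [0.235, 0.729, 0.568, -0.301]
contact_force: [-0.2, 1.3, -1.7]
gripper_width: 0.521
grasp_force: 60.8
```

Request:
{"api": "play_rows", "payload": {
  "series": [
    [[0,0,-0.001,0,0,0,0],[0,0,0,0,0,0,0]]
  ]
}}

```text
time: 8.6
tool_pos: [0.515, 0.1557, 0.026]
tool_rot: [0.235, 0.729, 0.568, -0.301]
contact_force: [-1.0, -0.4, -2.5]
gripper_width: 0.523
grasp_force: 60.8
```

Request:
{"api": "play_rows", "payload": {
  "series": [
    [[0,0,-0.001,0,0,0,0],[0,0,0,0,0,0,0]]
  ]
}}

```text
time: 8.8
tool_pos: [0.515, 0.1558, 0.0259]
tool_rot: [0.235, 0.729, 0.567, -0.302]
contact_force: [-2.3, 1.1, 4.3]
gripper_width: 0.525
grasp_force: 61.1
```

Request:
{"api": "play_rows", "payload": {
  "series": [
    [[0,0,-0.001,0,0,0,0],[0,0,0,0,0,0,0]]
  ]
}}

```text
time: 9.0
tool_pos: [0.515, 0.1558, 0.0259]
tool_rot: [0.235, 0.729, 0.567, -0.302]
contact_force: [-4.8, 1.7, 8.5]
gripper_width: 0.524
grasp_force: 61.7
```

Request:
{"api": "play_rows", "payload": {
  "series": [
    [[0,0,-0.001,0,0,0,0],[0,0,0,0,0,0,0]]
  ]
}}

```text
time: 9.2
tool_pos: [0.515, 0.1558, 0.0259]
tool_rot: [0.236, 0.729, 0.567, -0.303]
contact_force: [-5.7, 2.4, 12.2]
gripper_width: 0.52
grasp_force: 62.0
```

Request:
{"api": "play_rows", "payload": {
  "series": [
    [[0,0,0.0025,0,0,0,0],[0,0,0,0,0,0,0.6],[0,0,0,0,0,0,0.8],[0,0,0,0,0,0,1],[0,0,0,0,0,0,1],[0,0,0,0,0,0,1],[0,0,0,0,0,0,1]]
  ]
}}

```text
time: 9.9
tool_pos: [0.5149, 0.1556, 0.0253]
tool_rot: [0.235, 0.729, 0.568, -0.302]
contact_force: [0.5, -0.8, 0.5]
gripper_width: 1.0
grasp_force: 0.0
```

Request:
{"api": "play_rows", "payload": {
  "series": [
    [[0.0035,0.0137,0.0141,0,0,0,1],[0.0035,0.0137,0.0141,0,0,0,1],[0.0035,0.0137,0.0141,0,0,0,1],[0.0035,0.0137,0.0141,0,0,0,1],[0.0035,0.0137,0.0141,0,0,0,1],[0.0035,0.0137,0.0141,0,0,0,1],[0.0035,0.0137,0.0141,0,0,0,1],[0,0,0,0,0,0,1],[0,0,0,0,0,0,1]]
  ]
}}

```text
time: 10.8
tool_pos: [0.5393, 0.2515, 0.1238]
tool_rot: [0.235, 0.729, 0.568, -0.301]
contact_force: [-0.2, -0.3, -0.1]
gripper_width: 0.998
grasp_force: 0.0
```

Run:
```python
from h import *
f=manip.grab_frame("wrist"); g=manip.grab_frame("side"); h=manip.grab_frame("scene")
c=np.array([.5186,.170,.042]); print(manip.state()["tool_pos"].round(4))
print(proj(f,c),proj(f,np.array([.589,-.01,.083])))
np.savez("w3.npz",**{k:f[k] for k in("mtx","R","t")}); cv2.imwrite("pics/w3r.png",f["frame"])
cv2.imwrite("pics/w3g.png",g["frame"])
u,v=proj(g,c).astype(int); a=cv2.resize(g["frame"][v-60:v+60,u-60:u+60],(300,300))
cv2.imwrite("pics/w3.png",np.hstack([cv2.resize(f["frame"],(480,360)),cv2.copyMakeBorder(a,0,60,0,0,cv2.BORDER_CONSTANT)]))
```

```text
[0.5386 0.2506 0.1228]
[319.74460037 238.56650474] [420.23628237 337.36710397]
```

View pics/w3.png

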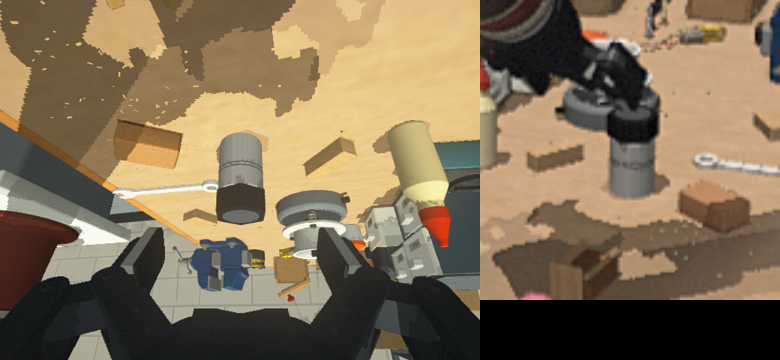

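The jar stands free and upright at wrist crop (240,185) and side crop (633,150), let go. Next I'll rise, turn the tool vertical and look at the jar cap and polisher together.

Request:
{"api": "play_rows", "payload": {
  "series": [
    [[0,0,0.05,0,0,0,1],[0,0,0.05,0,0,0,1],[0.001,-0.005,0.05,7.27,-1.845,0,1],[0.002,-0.033,0.007,7.27,-1.845,0,1],[0.002,-0.033,0,7.27,-1.845,0,1],[0.002,-0.033,0,7.27,-1.845,0,1],[0.002,-0.033,0,7.27,-1.845,0,1],[0.002,-0.033,0,7.27,-1.845,0,1],[0,0,0,0,0,0,1],[0,0,0,0,0,0,1]]
  ]
}}

```text
time: 11.95
tool_pos: [0.5498, 0.0794, 0.2801]
tool_rot: [-0.0, 0.79, 0.612, 0.0]
contact_force: [0.6, -0.1, -0.6]
gripper_width: 1.002
grasp_force: 0.0
```

Run:
```python
from h import *
f=manip.grab_frame("wrist"); np.savez("w4.npz",**{k:f[k] for k in("mtx","R","t")}); cv2.imwrite("pics/w4.png",f["frame"])
s=manip.state(); print(s["tool_pos"].round(4),s["tool_rot"].round(4),s["joint_pos"].round(2))
print(proj(f,np.array([.5186,.17,.084])),proj(f,np.array([.589,-.01,.083])))
```

```text
[0.5499 0.081  0.28  ] [-6.000e-04  7.896e-01  6.137e-01 -1.000e-04] [ 0.01 -0.14  1.72  0.    1.56  0.26]
[262.91539515 128.24963266] [377.31257802 284.23525156]
```

View pics/w4.png

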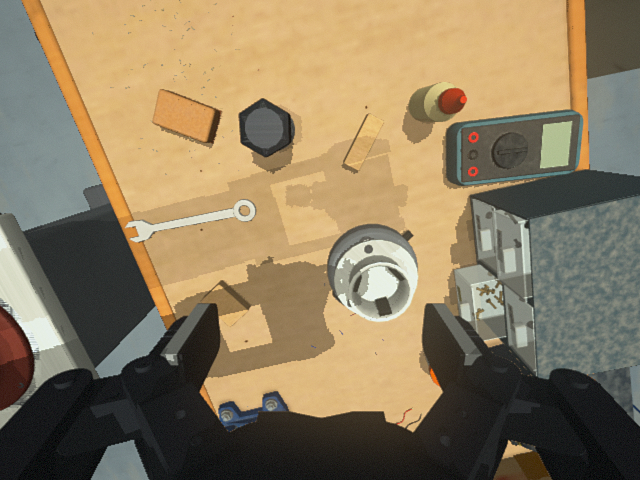

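Wrist view: the cap stands at (265,127) and the cradle's sleeve rim at about (381,290), disc and base at (373,270). Both plane casts agree with the predictions. I'll measure both by rectifying at the top heights.

```bash
cat > rim.py <<'E'
from h import *
def rect(f,im,c,z,half=.07,s=4000):   # top-down picture on plane z: column=+x,row=+y
    q=[(c[0]+a*half,c[1]+b*half,z) for a,b in((-1,-1),(1,-1),(1,1),(-1,1))]
    src=np.float32([proj(f,np.array(p)) for p in q]); n=2*half*s
    return cv2.warpPerspective(im,cv2.getPerspectiveTransform(src,np.float32([(0,0),(n,0),(n,n),(0,n)])),(int(n),int(n)),flags=cv2.INTER_CUBIC)
E
python3 - <<'E'
from rim import *
f=dict(np.load("w4.npz")); im=cv2.imread("pics/w4.png")
c=np.array([.5186,.17]); A=rect(f,im,c,.084,.05)
m=(cv2.cvtColor(A,cv2.COLOR_BGR2HSV)[...,2]<70).astype(np.uint8)
k=max(cv2.findContours(m,0,2)[0],key=cv2.contourArea); h=cv2.convexHull(k); (x,y),(w,hh),an=cv2.minAreaRect(h)
print("cap",c+(np.array([x,y])-200)/4000,w/4,hh/4,an,"area",cv2.contourArea(h)/16, "enc",cv2.minEnclosingCircle(h)[1]/4)
M=cv2.moments(h); print(c+(np.array([M['m10'],M['m01']])/M['m00']-200)/4000)
c=np.array([.589,-.01]); B=rect(f,im,c,.083); g=cv2.GaussianBlur(cv2.cvtColor(B,cv2.COLOR_BGR2GRAY),(7,7),0)
for lo,hi in((136,148),(118,130)):
    C=cv2.HoughCircles(g,cv2.HOUGH_GRADIENT_ALT,1,5,param1=80,param2=.5,minRadius=lo-8,maxRadius=hi+8)
    if C is not None:
        for x,y,r in C.reshape(-1,C.shape[-1])[:4,:3]: print("circ",(c+(np.array([x,y])-280)/4000).round(4),r/4); cv2.circle(B,(int(x),int(y)),int(r),(0,0,255),1)
cv2.imwrite("pics/rim.png",np.hstack([B,cv2.copyMakeBorder(cv2.resize(A,(240,240)),0,320,0,0,0)]))
E
```

```text
cap [0.52011522 0.16922695] 44.912803649902344 52.372310638427734 45.97102355957031 area 1824.4375 enc 26.269657135009766
[0.52069923 0.16926354]
circ [ 0.5927 -0.0203] 34.577362
circ [ 0.5882 -0.014 ] 35.146133
circ [0.581 0.003] 35.349205
circ [0.599 0.011] 35.922462
circ [ 0.5895 -0.0215] 32.108536
circ [ 0.6    -0.0105] 30.608257
circ [ 0.5815 -0.0175] 29.636545
```

View pics/rim.png

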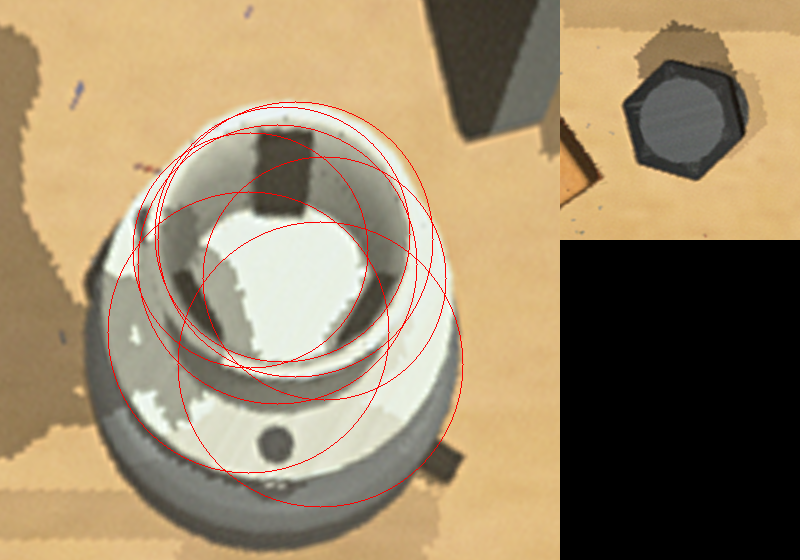

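Rectified view: the rim's inner circle spans columns 157–409 (63 mm, as given), centre about (284,239), so the cradle axis is near (0.590, -0.0205). The cap hexagon (45×52 mm) is centred at (0.520, 0.169) with flats square to the tool. I'll grip the cap flats from above.

Request:
{"api": "play_rows", "payload": {
  "series": [
    [[-0.01,0.0295,0,0,0,0,1],[-0.01,0.0295,0,0,0,0,1],[-0.01,0.0295,0,0,0,0,1],[0,0,-0.04,0,0,0,1],[0,0,-0.04,0,0,0,1],[0,0,-0.04,0,0,0,1],[0,0,-0.04,0,0,0,1],[0,0,-0.035,0,0,0,1],[0,0,-0.033,0,0,0,1],[0,0,0,0,0,0,1]]
  ]
}}

```text
time: 13.0
tool_pos: [0.5149, 0.1713, 0.0465]
tool_rot: [-0.003, 0.788, 0.616, -0.005]
contact_force: [-1.2, 0.7, -0.4]
gripper_width: 1.001
grasp_force: 0.0
```

Request:
{"api": "play_rows", "payload": {
  "series": [
    [[0,0,0,0,0,0,1],[0,0,0,0,0,0,0],[0,0,0,0,0,0,0],[0,0,0,0,0,0,0],[0,0,0,0,0,0,0],[0,0,0,0,0,0,0],[0,0,0,0,0,0,0],[0,0,0,0,0,0,0]]
  ]
}}

```text
time: 13.8
tool_pos: [0.5215, 0.1706, 0.0551]
tool_rot: [0.0, 0.789, 0.614, 0.002]
contact_force: [-3.6, 1.1, 6.1]
gripper_width: 0.53
grasp_force: 60.8
```

```bash
python3 -c "
from h import *
s=manip.state(); print({k:np.round(s[k],4) for k in ('tool_pos','tool_rot','joint_pos','contact_force','ft_torque')})"
```

```text
{'tool_pos': array([0.5215, 0.1706, 0.0551]), 'tool_rot': array([1.000e-04, 7.892e-01, 6.142e-01, 2.000e-03]), 'joint_pos': array([1.7960e-01, 4.7800e-02, 1.9300e+00, 1.9000e-03, 1.1602e+00,
       4.2700e-01]), 'contact_force': array([-3.6095,  1.0917,  6.0516]), 'ft_torque': array([0.1808, 0.4149, 0.0145])}
```

Request:
{"api": "play_rows", "payload": {
  "series": [
    [[0,0,0.02,0,0,0,0],[0,0,0.045,0,0,0,0],[0,0,0.045,0,0,0,0],[0.01,-0.027,0,0,0,0,0],[0.01,-0.027,0,0,0,0,0],[0.01,-0.027,0,0,0,0,0],[0.01,-0.027,0,0,0,0,0],[0.01,-0.027,0,0,0,0,0],[0.01,-0.027,0,0,0,0,0],[0.01,-0.027,0,0,0,0,0]]
  ]
}}

```text
time: 14.8
tool_pos: [0.5904, -0.0202, 0.1629]
tool_rot: [-0.0, 0.789, 0.614, 0.001]
contact_force: [-0.5, 0.7, -2.6]
gripper_width: 0.528
grasp_force: 62.4
```

Request:
{"api": "play_rows", "payload": {
  "series": [
    [[0,0,0,0,0,0,0],[0,0,0,0,0,0,0],[0,0,0,0,0,0,0]]
  ]
}}

```text
time: 15.1
tool_pos: [0.59, -0.0183, 0.1627]
tool_rot: [-0.0, 0.789, 0.614, 0.001]
contact_force: [0.3, -0.3, -2.9]
gripper_width: 0.531
grasp_force: 62.4
```

Run:
```python
from rim import *
s=manip.state(); print({k:np.round(s[k],4) for k in ('time','tool_pos','tool_rot','joint_pos','contact_force','ft_torque')})
c=s["tool_pos"]; out=[]
for n in("scene","side"):
    x=manip.grab_frame(n); u,v=proj(x,[.59,-.02,.09]).astype(int)
    cv2.imwrite(f"pics/h_{n}.png",x["frame"])
    out.append(cv2.resize(x["frame"][v-50:v+50,u-50:u+50],(400,400),interpolation=cv2.INTER_CUBIC))
cv2.imwrite("pics/h.png",np.hstack(out))
```

```text
{'time': np.float64(15.1), 'tool_pos': array([ 0.59  , -0.0183,  0.1627]), 'tool_rot': array([-5.000e-04,  7.890e-01,  6.144e-01,  6.000e-04]), 'joint_pos': array([-1.5780e-01,  2.2100e-02,  1.7610e+00,  1.6000e-03,  1.3583e+00,
        8.9400e-02]), 'contact_force': array([ 0.3265, -0.2617, -2.9391]), 'ft_torque': array([0.0053, 0.0082, 0.0136])}
```

View pics/h.png

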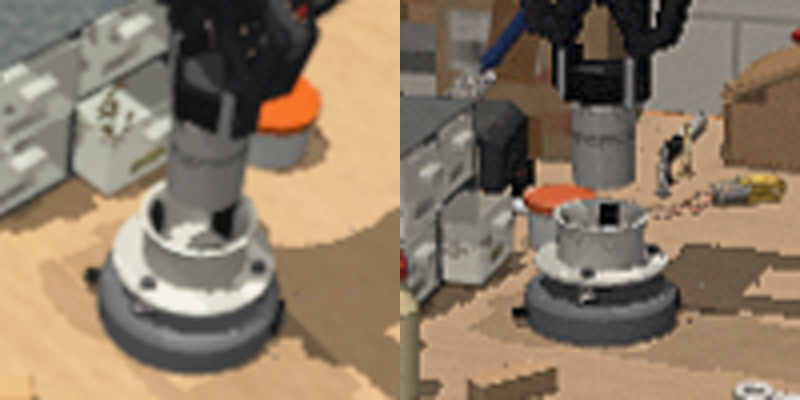

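The crops show the jar hanging upright over the sleeve. In the scene crop the jar spans columns 168–246 against the rim's 138–258. In the side crop it spans 573–635 against 555–647. I'll work out the lateral offset from these columns.

Run:
```python
from h import *
c=np.load("c.npz"); 
F={n:{k:c[a+k] for k in("mtx","R","t")} for n,a in(("scene","c"),("side","s"))}
obs={"scene":((207,165),(198,223),0),"side":((604,148),(601,214),400)}
A=[];b=[];J={}
for n,(j,r,o) in obs.items():
    f=F[n]; uv0=proj(f,np.array([.59,-.02,.09])).astype(int)-50
    px=lambda p:uv0+np.array([(p[0]-o)/4,p[1]/4])
    J[n]=(px(j),px(r))
    print(n,"rim on z=.083",onz(f,*px(r),.083).round(4))
from scipy.optimize import least_squares
# column-only: jar axis (vertical line at x,y) and rim centre (x,y,.083)
def res(p,i,zs): return [ (proj(F[n],np.array([p[0],p[1],zs[n]]))-J[n][i])[0] for n in J]
print("rim",least_squares(res,[.59,-.02],args=(1,{"scene":.083,"side":.083})).x.round(4))
# jar visible steel mid height ~ foot .108 + 30
print("jar",least_squares(res,[.59,-.02],args=(0,{"scene":.138,"side":.135})).x.round(4))
```

```text
scene rim on z=.083 [ 0.5833 -0.0122  0.083 ]
side rim on z=.083 [ 0.5885 -0.0153  0.083 ]
rim [ 0.5892 -0.0182]
jar [ 0.5869 -0.0155]
```

Request:
{"api": "play_rows", "payload": {
  "series": [
    [[0.001,-0.0015,-0.01,0,0,0,0],[0,0,-0.01,0,0,0,0],[0,0,-0.006,0,0,0,0],[0,0,-0.002,0,0,0,0],[0,0,0,0,0,0,0],[0,0,0,0,0,0,0]]
  ]
}}

```text
time: 15.8
tool_pos: [0.5915, -0.0204, 0.1349]
tool_rot: [-0.0, 0.789, 0.614, 0.001]
contact_force: [0.4, 1.1, -3.3]
gripper_width: 0.53
grasp_force: 62.4
```

Request:
{"api": "play_rows", "payload": {
  "series": [
    [[0,0,-0.0005,0,0,8.5,0],[0,0,-0.0005,0,0,8.5,0],[0,0,-0.0005,0,0,8.5,0],[0,0,-0.0005,0,0,8.5,0],[0,0,-0.0005,0,0,8.5,0],[0,0,-0.0005,0,0,8.5,0]]
  ]
}}

```text
time: 16.4
tool_pos: [0.5914, -0.0201, 0.1323]
tool_rot: [-0.001, 0.445, 0.895, 0.001]
contact_force: [-0.9, 1.0, -1.7]
gripper_width: 0.53
grasp_force: 62.5
```

```bash
cat > st.py <<'E'
from h import *
s=manip.state(); print({k:np.round(s[k],4) for k in ('time','tool_pos','joint_pos','contact_force','ft_torque')})
E
python3 st.py
```

```text
{'time': np.float64(16.4), 'tool_pos': array([ 0.5914, -0.0201,  0.1323]), 'joint_pos': array([-0.1607,  0.0553,  1.7802,  0.0021,  1.3069, -0.8094]), 'contact_force': array([-0.8815,  0.9727, -1.7442]), 'ft_torque': array([ 0.3279,  0.2826, -0.0529])}
```

Request:
{"api": "play_rows", "payload": {
  "series": [
    [[0,0,-0.0005,0,0,8.5,0],[0,0,-0.0005,0,0,8.5,0],[0,0,-0.0005,0,0,8.5,0],[0,0,-0.0005,0,0,8.5,0],[0,0,-0.0005,0,0,8.5,0],[0,0,-0.0005,0,0,8.5,0]]
  ]
}}

```text
time: 17.0
tool_pos: [0.591, -0.0194, 0.1293]
tool_rot: [-0.001, 0.016, 1.0, 0.001]
contact_force: [-2.0, 2.9, -1.1]
gripper_width: 0.528
grasp_force: 62.3
```

```bash
python3 st.py
```

```text
{'time': np.float64(17.0), 'tool_pos': array([ 0.591 , -0.0194,  0.1293]), 'joint_pos': array([-0.1597,  0.0587,  1.782 ,  0.0022,  1.3035, -1.6987]), 'contact_force': array([-2.0168,  2.9185, -1.0852]), 'ft_torque': array([ 0.6399,  0.5511, -0.0615])}
```

Request:
{"api": "play_rows", "payload": {
  "series": [
    [[-0.0005,0.0005,-0.0005,0,0,-8.5,0],[-0.0005,0.0005,-0.0005,0,0,-8.5,0],[0,0,-0.0005,0,0,-8.5,0],[0,0,-0.0005,0,0,-8.5,0],[0,0,-0.0005,0,0,-8.5,0],[0,0,-0.0005,0,0,-8.5,0],[0,0,-0.0005,0,0,-8.5,0]]
  ]
}}

```text
time: 17.7
tool_pos: [0.5915, -0.019, 0.1267]
tool_rot: [0.001, 0.515, 0.857, 0.002]
contact_force: [-0.1, 0.8, -0.5]
gripper_width: 0.527
grasp_force: 62.5
```

```bash
python3 st.py
```

```text
{'time': np.float64(17.7), 'tool_pos': array([ 0.5915, -0.019 ,  0.1267]), 'joint_pos': array([-0.159 ,  0.0591,  1.7861,  0.0026,  1.294 , -0.648 ]), 'contact_force': array([-0.1102,  0.7595, -0.4654]), 'ft_torque': array([ 0.3025, -0.1112,  0.1654])}
```

Request:
{"api": "play_rows", "payload": {
  "series": [
    [[0,0,-0.0005,0,0,-8.5,0],[0,0,-0.0005,0,0,-8.5,0],[0,0,-0.0005,0,0,-8.5,0],[0,0,-0.0005,0,0,-8.5,0],[0,0,-0.0005,0,0,-8.5,0],[0,0,-0.0005,0,0,-8.5,0],[0,0,-0.0005,0,0,-8.5,0],[0,0,-0.0005,0,0,-8.5,0]]
  ]
}}

```text
time: 18.5
tool_pos: [0.5923, -0.0205, 0.124]
tool_rot: [0.002, 0.906, 0.422, 0.002]
contact_force: [-1.2, -3.1, 1.4]
gripper_width: 0.532
grasp_force: 62.8
```

```bash
python3 st.py
```

```text
{'time': np.float64(18.5), 'tool_pos': array([ 0.5923, -0.0205,  0.124 ]), 'joint_pos': array([-1.5960e-01,  6.1800e-02,  1.7883e+00, -1.2000e-03,  1.2851e+00,
        5.3920e-01]), 'contact_force': array([-1.2412, -3.106 ,  1.3855]), 'ft_torque': array([-0.6756, -0.0248,  0.2356])}
```

Request:
{"api": "play_rows", "payload": {
  "series": [
    [[0,0,-0.0004,0,0,-8.5,0],[0,0,-0.0004,0,0,-8.5,0],[0,0,-0.0004,0,0,-8.5,0],[0,0,-0.0004,0,0,-8.5,0],[0,0,-0.0004,0,0,-8.5,0],[0,0,-0.0004,0,0,-8.5,0],[0,0,-0.0004,0,0,-8.5,0],[0,0,-0.0004,0,0,-8.5,0]]
  ]
}}

```text
time: 19.3
tool_pos: [0.59, -0.0214, 0.1195]
tool_rot: [0.003, 0.988, -0.156, 0.0]
contact_force: [-4.4, -4.5, 0.9]
gripper_width: 0.53
grasp_force: 62.3
```

```bash
python3 st.py
```

```text
{'time': np.float64(19.3), 'tool_pos': array([ 0.59  , -0.0214,  0.1195]), 'joint_pos': array([-0.1596,  0.0656,  1.7922, -0.0057,  1.2833,  1.7267]), 'contact_force': array([-4.4092, -4.5296,  0.9499]), 'ft_torque': array([-1.1231,  0.9747,  0.3254])}
```

Request:
{"api": "play_rows", "payload": {
  "series": [
    [[-0.0005,-0.0005,-0.0003,0,0,8.5,0],[0,0,-0.0004,0,0,8.5,0],[0,0,-0.0004,0,0,8.5,0],[0,0,-0.0004,0,0,8.5,0],[0,0,-0.0004,0,0,8.5,0],[0,0,-0.0004,0,0,8.5,0],[0,0,-0.0004,0,0,8.5,0],[0,0,-0.0004,0,0,8.5,0]]
  ]
}}

```text
time: 20.1
tool_pos: [0.5917, -0.0206, 0.117]
tool_rot: [0.002, 0.904, 0.427, 0.003]
contact_force: [2.1, -1.2, -0.4]
gripper_width: 0.532
grasp_force: 62.5
```

```bash
python3 st.py
```

```text
{'time': np.float64(20.1), 'tool_pos': array([ 0.5917, -0.0206,  0.117 ]), 'joint_pos': array([-1.6070e-01,  6.8100e-02,  1.7942e+00,  6.0000e-04,  1.2732e+00,
        5.2770e-01]), 'contact_force': array([ 2.1278, -1.1964, -0.3741]), 'ft_torque': array([-0.1791, -0.3964, -0.5123])}
```

Request:
{"api": "play_rows", "payload": {
  "series": [
    [[0,0,-0.0005,0,0,8.5,0],[0,0,-0.0005,0,0,8.5,0],[0,0,-0.0005,0,0,8.5,0],[0,0,-0.0005,0,0,8.5,0],[0,0,-0.0005,0,0,8.5,0],[0,0,-0.0005,0,0,8.5,0],[0,0,-0.0005,0,0,8.5,0],[0,0,-0.0005,0,0,8.5,0]]
  ]
}}

```text
time: 20.9
tool_pos: [0.591, -0.0193, 0.1129]
tool_rot: [0.0, 0.511, 0.86, 0.002]
contact_force: [-0.2, 2.6, 1.1]
gripper_width: 0.527
grasp_force: 63.0
```

```bash
python3 st.py
```

```text
{'time': np.float64(20.9), 'tool_pos': array([ 0.591 , -0.0193,  0.1129]), 'joint_pos': array([-0.1601,  0.0731,  1.7962,  0.0036,  1.2704, -0.6596]), 'contact_force': array([-0.2479,  2.6429,  1.1218]), 'ft_torque': array([ 0.5896,  0.0339, -0.4103])}
```

Request:
{"api": "play_rows", "payload": {
  "series": [
    [[0,0,-0.0005,0,0,-8.5,0],[0,0,-0.0005,0,0,-8.5,0],[0,0,-0.0005,0,0,-8.5,0],[0,0,-0.0005,0,0,-8.5,0],[0,0,-0.0005,0,0,-8.5,0],[0,0,-0.0005,0,0,-8.5,0],[0,0,-0.0005,0,0,-8.5,0],[0,0,-0.0005,0,0,-8.5,0]]
  ]
}}

```text
time: 21.7
tool_pos: [0.5916, -0.0207, 0.1095]
tool_rot: [0.002, 0.906, 0.423, 0.002]
contact_force: [0.4, -0.6, 1.8]
gripper_width: 0.527
grasp_force: 63.0
```

```bash
python3 st.py
```

```text
{'time': np.float64(21.7), 'tool_pos': array([ 0.5916, -0.0207,  0.1095]), 'joint_pos': array([-1.6030e-01,  7.6600e-02,  1.7988e+00, -8.0000e-04,  1.2605e+00,
        5.3720e-01]), 'contact_force': array([ 0.3784, -0.6109,  1.7907]), 'ft_torque': array([-0.4308, -0.0346,  0.4896])}
```

Request:
{"api": "play_rows", "payload": {
  "series": [
    [[0,0,-0.0005,0,0,8.5,0],[0,0,-0.0005,0,0,8.5,0],[0,0,-0.0005,0,0,8.5,0],[0,0,-0.0005,0,0,8.5,0],[0,0,-0.0005,0,0,8.5,0],[0,0,-0.0005,0,0,8.5,0],[0,0,-0.0005,0,0,8.5,0],[0,0,-0.0005,0,0,8.5,0]]
  ]
}}

```text
time: 22.5
tool_pos: [0.5912, -0.0194, 0.1053]
tool_rot: [0.001, 0.511, 0.86, 0.002]
contact_force: [-0.6, 2.0, 2.9]
gripper_width: 0.53
grasp_force: 63.0
```

```bash
python3 st.py
```

```text
{'time': np.float64(22.5), 'tool_pos': array([ 0.5912, -0.0194,  0.1053]), 'joint_pos': array([-0.1602,  0.082 ,  1.8006,  0.0035,  1.2564, -0.6595]), 'contact_force': array([-0.5511,  2.0032,  2.8956]), 'ft_torque': array([ 0.4543,  0.2641, -0.4831])}
```

Request:
{"api": "play_rows", "payload": {
  "series": [
    [[0,0,-0.0004,0,0,-8.5,0],[0,0,-0.0004,0,0,-8.5,0],[0,0,-0.0004,0,0,-8.5,0],[0,0,-0.0004,0,0,-8.5,0],[0,0,-0.0004,0,0,-8.5,0],[0,0,-0.0004,0,0,-8.5,0],[0,0,-0.0004,0,0,-8.5,0],[0,0,-0.0004,0,0,-8.5,0]]
  ]
}}

```text
time: 23.3
tool_pos: [0.5915, -0.0207, 0.1021]
tool_rot: [0.002, 0.906, 0.423, 0.002]
contact_force: [-0.3, -0.7, 1.7]
gripper_width: 0.529
grasp_force: 63.1
```

```bash
python3 st.py
```

```text
{'time': np.float64(23.3), 'tool_pos': array([ 0.5915, -0.0207,  0.1021]), 'joint_pos': array([-1.6030e-01,  8.4900e-02,  1.8033e+00, -7.0000e-04,  1.2481e+00,
        5.3730e-01]), 'contact_force': array([-0.295 , -0.706 ,  1.6629]), 'ft_torque': array([-0.3283,  0.0361,  0.4755])}
```

Request:
{"api": "play_rows", "payload": {
  "series": [
    [[0,0,-0.0004,0,0,8.5,0],[0,0,-0.0004,0,0,8.5,0],[0,0,-0.0004,0,0,8.5,0],[0,0,-0.0004,0,0,8.5,0],[0,0,-0.0004,0,0,8.5,0]]
  ]
}}

```text
time: 23.8
tool_pos: [0.5916, -0.0202, 0.1006]
tool_rot: [0.001, 0.688, 0.726, 0.002]
contact_force: [-2.9, 0.6, 5.3]
gripper_width: 0.528
grasp_force: 63.1
```

Request:
{"api": "play_rows", "payload": {
  "series": [
    [[0,0,-0.0003,0,0,8.5,0],[0,0,-0.0003,0,0,8.5,0],[0,0,-0.0003,0,0,8.5,0]]
  ]
}}

```text
time: 24.1
tool_pos: [0.5914, -0.0199, 0.0999]
tool_rot: [0.001, 0.511, 0.86, 0.002]
contact_force: [-2.7, 1.3, 6.4]
gripper_width: 0.532
grasp_force: 63.2
```

```bash
python3 st.py
```

```text
{'time': np.float64(24.1), 'tool_pos': array([ 0.5914, -0.0199,  0.0999]), 'joint_pos': array([-0.1605,  0.0885,  1.8035,  0.0025,  1.2467, -0.6592]), 'contact_force': array([-2.6801,  1.2992,  6.3965]), 'ft_torque': array([ 0.2778,  0.3778, -0.6185])}
```

Request:
{"api": "play_rows", "payload": {
  "series": [
    [[0,0,-0.0002,0,0,-8.5,0],[0,0,-0.0002,0,0,-8.5,0],[0,0,-0.0002,0,0,-8.5,0],[0,0,-0.0002,0,0,-8.5,0],[0,0,0,0,0,-8.5,0],[0,0,0,0,0,-8.5,0],[0,0,0,0,0,0,0],[0,0,0,0,0,0,0]]
  ]
}}

```text
time: 24.9
tool_pos: [0.5922, -0.0201, 0.0997]
tool_rot: [0.002, 0.833, 0.554, 0.003]
contact_force: [-2.2, 1.0, 6.2]
gripper_width: 0.529
grasp_force: 63.3
```

```bash
python3 st.py
```

```text
{'time': np.float64(24.9), 'tool_pos': array([ 0.5922, -0.0201,  0.0997]), 'joint_pos': array([-1.6030e-01,  8.8400e-02,  1.8039e+00,  1.7000e-03,  1.2431e+00,
        2.3650e-01]), 'contact_force': array([-2.1906,  0.9632,  6.1717]), 'ft_torque': array([ 0.0926,  0.1249, -0.3685])}
```

Request:
{"api": "play_rows", "payload": {
  "series": [
    [[0,0,0.0015,0,0,0,0],[0,0,0.0015,0,0,0,0],[0,0,0.0015,0,0,0,0],[0,0,0.0015,0,0,0,0],[0,0,0.001,0,0,0,0],[0,0,0,0,0,0,0],[0,0,0,0,0,0,0]]
  ]
}}

```text
time: 25.6
tool_pos: [0.5917, -0.0204, 0.1036]
tool_rot: [0.002, 0.832, 0.554, 0.003]
contact_force: [7.1, -0.8, -1.2]
gripper_width: 0.529
grasp_force: 62.1
```

```bash
python3 st.py
```

```text
{'time': np.float64(25.6), 'tool_pos': array([ 0.5917, -0.0204,  0.1036]), 'joint_pos': array([-1.6050e-01,  8.3000e-02,  1.8025e+00,  1.0000e-03,  1.2500e+00,
        2.3550e-01]), 'contact_force': array([ 7.1446, -0.7923, -1.2155]), 'ft_torque': array([-0.2286, -1.4901, -0.2141])}
```

Request:
{"api": "play_rows", "payload": {
  "series": [
    [[0,0,0,0,0,0,0.6],[0,0,0,0,0,0,0.8],[0,0,0,0,0,0,1],[0,0,0,0,0,0,1],[0,0,0,0,0,0,1],[0,0,0,0,0,0,1]]
  ]
}}

```text
time: 26.2
tool_pos: [0.5897, -0.0198, 0.103]
tool_rot: [-0.0, 0.832, 0.554, 0.001]
contact_force: [0.0, -0.5, -0.7]
gripper_width: 1.0
grasp_force: 0.0
```

Request:
{"api": "play_rows", "payload": {
  "series": [
    [[0,0,0.02,0,0,0,1],[0,0,0.03,0,0,0,1],[0,0.02,0.04,0,0,0,1],[0,0.03,0.04,0,0,0,1],[0,0.03,0.04,0,0,0,1],[0,0,0,0,0,0,1],[0,0,0,0,0,0,1]]
  ]
}}

```text
time: 26.9
tool_pos: [0.5904, 0.0607, 0.2747]
tool_rot: [0.001, 0.832, 0.555, 0.002]
contact_force: [-0.3, -0.4, -0.2]
gripper_width: 1.005
grasp_force: 0.0
```

Run:
```python
from rim import *
f=manip.grab_frame("wrist"); im=f["frame"]; cv2.imwrite("pics/w5.png",im); print(manip.state()["tool_pos"].round(3))
c=np.array([.5905,-.0200])
for z in(.133,.138):
    A=rect(f,im,c,z,.05); m=(cv2.cvtColor(A,cv2.COLOR_BGR2HSV)[...,2]<70).astype(np.uint8)
    for k in sorted(cv2.findContours(m,0,2)[0],key=cv2.contourArea)[-2:]:
        h=cv2.convexHull(k); (x,y),wh,an=cv2.minAreaRect(h); print(z,"cap",(c+(np.array([x,y])-200)/4000).round(4),np.array(wh)/4,an,cv2.contourArea(h)/16)
g=manip.grab_frame("side"); cv2.imwrite("pics/s5.png",g["frame"]); print("side cap top, foot-rim, px",[proj(g,np.array([.5905,-.02,z])).round(1) for z in(.133,.109,.083)])
u,v=proj(g,np.array([.5905,-.02,.11])).astype(int)
for r in range(v-28,v+14): print(r,g["frame"][r,u-14:u+16:3].mean(axis=1).astype(int))
```

```text
[0.59  0.06  0.273]
0.133 cap [0.5772 0.017 ] [16.90692329  4.73054361] 61.26020431518555 60.84375
0.133 cap [ 0.5934 -0.0154] [59.10578156 45.70456696] 69.44395446777344 2107.125
0.138 cap [0.5779 0.019 ] [16.60693359  4.55152988] 60.524105072021484 58.1875
0.138 cap [ 0.5938 -0.0128] [58.04071808 44.8919754 ] 68.62937927246094 2033.59375
side cap top, foot-rim, px [array([329.2, 198.3]), array([329.1, 206.4]), array([329. , 214.9])]
178 [ 82  91  85  85  84  85  53  54  42 139]
179 [ 76  79  80  87  84  83  56  53  45 136]
180 [ 71  76  82  88  89  83  50  51  45 136]
181 [ 64  70  83  86  86  82  55  46  44 136]
182 [ 74  77  87  88  89  86  53  53  40 136]
183 [ 83  81  88  85  89  81  58  49  47 131]
184 [ 85  86  85  85  90  81  55  52  55 134]
185 [ 87  83  86  84  86  85  52  50  55 135]
186 [ 83  78  83  85  85  84  51  54  60 134]
187 [ 86  84  85  86  82  85  49  46  71 134]
188 [ 81  89  87  89  84  84  52  53  84 134]
189 [ 85  84  86  85  81  82  53  56  80 135]
190 [ 75  78  72  78  79  75  54  51 106 143]
191 [ 75  75  70  66  74  63  53  50 150 151]
192 [ 81  77  68 
[... 570 characters left out ...]
6 159 150]
205 [154 159   0  12   8  17  16   1 161 154]
206 [155 155  25  24  10   7  13  15 158 154]
207 [145 150  63  18  10   4   3  65 158 156]
208 [114 122  79  45  58  36  55  87 157 154]
209 [123 119  70  97 111  80  94  78 154 150]
210 [117 122  69 103 114  92  91  82 157 132]
211 [123 123  69 106 112  96  89  80 158 161]
212 [127 129  71  92 106 109  91  84 156 148]
213 [126 131  70 112 111 106  89  75 146 125]
214 [ 71 144  71 105 111 111  84  57 123 132]
215 [ 92 213  80 101 104  98  80  59  97 153]
216 [104 170  67 100  76  72  79  63  96 131]
217 [120 139 114  86  87  89  62  71 105 158]
218 [130  99 152 139 106 112 113  82 107 156]
219 [132  94 100 170 135 140 151 103  91 158]
```

Run:
```python
from h import *
c=np.load("c.npz"); f={k:c["s"+k] for k in("mtx","R","t")}; cam=-f["R"].T@f["t"]
a=np.array([.5905,-.02,0]); n=cam-a; n[2]=0; n/=np.linalg.norm(n)
for lab,r,z in(("cap bottom corner",.0265,.109),("cap bottom flat",.023,.109),("cap top near",.0245,.133),("cap top far",-.0245,.133),("rim near outer",.0355,.083),("rim near inner",.031,.083)): print(lab,proj(f,a+n*r+[0,0,z]).round(1))
im=cv2.imread("pics/s5.png"); g=im.mean(axis=2)
print([(r,int(g[r,325:334].mean())) for r in range(192,232)])
```

```text
cap bottom corner [329.  209.2]
cap bottom flat [329.  208.8]
cap top near [329.1 200.8]
cap top far [329.2 195.9]
rim near outer [328.9 219. ]
rim near inner [328.9 218.5]
[(192, 64), (193, 66), (194, 65), (195, 65), (196, 63), (197, 44), (198, 41), (199, 41), (200, 24), (201, 12), (202, 15), (203, 12), (204, 13), (205, 15), (206, 10), (207, 9), (208, 48), (209, 96), (210, 103), (211, 103), (212, 104), (213, 104), (214, 106), (215, 98), (216, 75), (217, 84), (218, 120), (219, 145), (220, 104), (221, 112), (222, 115), (223, 114), (224, 118), (225, 125), (226, 129), (227, 131), (228, 131), (229, 126), (230, 129), (231, 181)]
```

```bash
python3 -c "
from plant import manip
print(manip.job_done())"
```

```text
the job is handed in; nothing more can be done
None
```

The job is handed in, with no verdict returned: I stood the jar upright on the bench and let go, then regripped it, twisted it cap up into the cradle and released it; force and side-camera checks put the foot within about 1 mm of the floor, with about 9 N peak press and no bystander touched, as far as I could tell.

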